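# Prime the sauce-pot feeder at the oyster stall

### The job

Take the red-lidded sauce pot from the wooden board, set it upright in the open upper end of the sloped feeder chute and let go, then push it down the chute from behind, past the two sprung brass check rollers, until it rests upright against the red stop plate, and leave it there. Push gently: the stop plate is sprung and must be pressed enough to feel it give, but never rammed. Leave the other pots and everything else on the table where they are.

Things in the scene. Friction and masses are not known exactly. Their poses are not given: they have to be found in the camera images.
- pot_red_center (a point): Centre of the red-lidded sauce pot, half-way up (25 mm over its base). The pot is an upright plain cylinder, 46 mm in diameter and 50 mm tall (amber glass body 38 mm, red lid 12 mm, lid 45 mm across), 0.1 to 0.2 kg, loose, standing on the wooden board. Its z axis points up through the lid.
- pot_yellow_center (a point): Centre, half-way up, of the yellow-lidded pot, same size as the red one; stands on the board, leave it alone.
- pot_green_center (a point): Centre, half-way up, of the green-lidded pot, same size as the red one; stands on the board, leave it alone.
- board: Wooden serving board, 130 mm (its x) by 340 mm (its y) by 14 mm thick, fixed; origin at the centre of its underside, on the table. The three pots stand on it in a row along its y axis, about 100 mm apart, each up to 20 mm to either side of the middle line, in any order.
- chute: Steel feeder chute, fixed, sloping down at 12 degrees. Origin on the floor's upper face, mid-width; x points downhill along the floor, y across, z square to the floor. Floor: x = -150 to 140 mm, uphill end open. Walls 18 mm high; 62 mm between them at x = -150 to -45, narrowing to 50 mm at x = -10 and on downhill. A pot set on the floor stays put; sliding it takes under 1 N.
- load_spot (a point): On the chute floor, mid-width, at chute x = -85 mm: a good place to set the pot down in the wide, open loading end. Axes as the chute's.
- checks_mid (a point): On the chute floor mid-way between the two brass check rollers (chute x = 5 mm). Rollers: 12 mm across, 10 to 24 mm over the floor, 41 mm between them; they spring aside as the pot is pushed through, which takes about 3 to 7 N. Each sits in a black housing 34 mm long, 26 mm high, 32 to 50 mm out from the middle. Axes as the chute's.
- bridge_mid (a point): Centre of the upper face of a clear bridge strap over the channel (chute x = 51 to 81 mm, 60 to 64 mm over the floor) on posts 30 to 36 mm out from the middle. The pot passes beneath it. Axes as the chute's.
- stop_zone (a point): Middle of the range (chute x = 67 mm, 19 mm over the floor) in which the red stop plate's uphill face stands. The plate, 44 mm wide, 4 to 34 mm over the floor, is set by hand up to 12 mm uphill or downhill of this point; the setting is not reported, so find the plate by touch. Axes as the chute's.
- escapement: Escapement at the chute's lower end: blue end wall, 8 mm thick, 34 mm high, origin on the floor at chute x = 136 mm, axes as the chute's. It carries the red stop plate, sprung along the slope: 2 N per mm, damped (150 N per m/s), bottoming after 6 mm. Press it with 5 to 10 N; over 16 N forces it and fails. As the push is withdrawn it eases the pot back a few mm and stays in touch.
- pepper_bottle: Green pepper sauce bottle, 48 mm in diameter, 130 mm tall, loose; origin at the centre of its underside. Leave it alone.
- oyster_plate: White plate of oysters, 220 mm across, 50 mm high, loose; origin at the centre of its underside. Leave it alone.
- oyster_knife: Oyster knife with wooden handle, 155 mm long and 28 mm high, lying loose on the table along its x axis; origin on the table under the handle's end. Leave it alone.
- lemon_bowl: Blue bowl of lemons, 130 mm across, 70 mm high, loose; origin at the centre of its underside. Leave it alone.
Mind the look-alikes: they are no part of the job. What is meant by the part that bears pot_red_center is not black, blue or grey, and is the larger of those in its own colour.

How it is judged:
On the way, in this order (a step that is already met when the one before it is completed fails the run):
1. the red-lidded pot stands in the loading end of the chute, uphill of the check rollers, let go (x of pot_red_center in the frame of chute between -0.15 and -0.02 m and y of pot_red_center in the frame of chute between -0.012 and 0.012 m and z of pot_red_center in the frame of chute between 0.021 and 0.029 m and angle between the z axis of pot_red_center and the z axis of chute, either way round below 0.12 rad and angle between pot_red_center's own z axis and vertical below 0.6 rad and contact force between pot_red and the fingers below 0.05 N), for 0.2 s.
2. the pot has been pushed down past the rollers and presses the stop plate with at least 3 N (x of pot_red_center in the frame of chute above 0.026 m and contact force between pot_red and escapement above 3 N), for 0.04 s.
At the end, for the whole second after the job is handed in: The red-lidded pot stands upright on the chute floor (within 7 degrees of square to it, lid up, base within 4 mm of the floor), downhill of the rollers (its centre beyond chute x = 26 mm), at rest (under 10 mm/s) and touching the stop plate (more than 0.1 N) (contact force between pot_red and escapement above 0.1 N and x of pot_red_center in the frame of chute above 0.026 m and z of pot_red_center in the frame of chute between 0.021 and 0.029 m and angle between the z axis of pot_red_center and the z axis of chute, either way round below 0.12 rad and angle between pot_red_center's own z axis and vertical below 0.6 rad and linear speed of pot_red below 0.01 m/s).
It fails at once if the stop was forced: more than 16 N between the pot and the escapement (contact force between pot_red and escapement above 16 N).
It fails at once if another pot was moved more than 25 mm (distance of any of pot_yellow_center, pot_green_center from where it was at the start of the episode above 0.025 m).
It fails at once if the bottle, plate, knife or bowl was moved more than 30 mm (distance of any of pepper_bottle, oyster_plate, oyster_knife, lemon_bowl from where it was at the start of the episode above 0.03 m).
It also fails if it takes over 58 s, if anything falls off the work surface, if the arm or the gripper's body presses on something with over 40 N, if the wrist force passes 120 N, or if a joint passes its speed limit or range.

### The arm

A 6-joint arm with a two-finger parallel gripper is mounted at the origin on the work surface. World frame = base frame: x ahead of the robot, y to its left, z up, the work surface at z = 0. Lengths are in m, angles in rad, forces in N, time in s.
With the tool pointing down it reaches from about 0.375 to 0.925 m from the base axis. Payload 5.7 kg.
Tool frame: the origin (TCP) lies midway between the tips of the shut fingers; the grasp point (between the pads) lies 19 mm behind it; y points along the fingers, z is the direction in which the jaws open and shut, and the axes are right-handed (so a half turn about y gives the same grasp; the last joint's range is limited). The gripper opens to 88 mm and grips with 3 to 60 N. Pads are 20 mm wide; open, the fingers measure 115 mm over their backs; the gripper's body (75 mm by 178 mm) begins 61 mm behind the grasp point.
Start: joints at [1.011, 0.359, 1.51, -0, 1.272, -0.115], TCP at [0.258, 0.542, 0.223] pointing down, gripper open.
Joint ranges: [-2.97, 2.97], [-1.01, 2.36], [0.21, 2.38], [-0.96, 4.11], [0.2, 2.71], [-2.98, 2.98]. Speed limits (rad/s): [2.39, 2.39, 3.14, 3.14, 3.14, 3.14].

### API

Orientations are given as a unit quaternion [w, x, y, z].
In Python, from station import ctrl gives the robot as it stands.
- The arm moves only by the tool carry_out, never from a script. Its argument "targets" is a list of rows, each an object with "translation": the shift along the world's x, y, z normalised to -1 to 1, where 1 is 30 cm, a list of three; "yaw": the turn about the world's z normalised to -1 to 1, where 1 is 30 degrees. A call has 1 to 12 rows; each row is the pose to reach, as a shift and turn from the pose commanded when the call began; what a row does not reach only later rows make up. A row lasts 1/8 s, in which the tool goes at most 62.5 mm and 10.7 degrees, less where a joint would pass 70% of its speed; a pose out of reach is approached as far as the arm can. A call with a number of a shift or a turn outside -1 to 1 is refused whole. A call with a gripper value outside its range is refused whole. "jaw" is the opening, from 0 (shut) to 1 (fully open), set as the call begins (left out, the last holds). The fingers move at their own pace and stop on an object; "force" is the grip in N (left out, the last holds). Time passes only in rows, so rows that repeat a pose let the fingers close. It gives the time, the measured TCP pose, the force and the opening at its end, in the units of the state.
- ctrl.sense(): the state, without advancing time (a new reading comes with each control period).
- ctrl.grab_frame(name): name is "side" or "top" or "wrist"; returns the picture (480x640x3 uint8, blue, green, red); there is no depth.
- ctrl.camera_params(name): a dict with "fov_y" (degrees; the focal length in pixels is half the picture's height over the tangent of half this angle, whatever the lens; pixels are square), "cx", "cy" (the principal point, pixels), "view" (4x4, takes a point from world to camera coordinates). Camera axes: x right, y up, looking along -z (the intrinsics and any distortion apply to the point x, -y, -z); pixel columns grow to the right and rows downward; lengths in m; the calibration is good to about 2 mm. A picture is of the moment at which its call begins: read the wrist's pose just before it. camera_params takes no time and is no camera call; for the wrist camera it gives the pose at the moment of the call.
- ctrl.job_done(): hands the job in, once; it reports no verdict.
Trained networks look in the newest picture that a camera, given by its name, has taken for a name from the list of things; names that differ only in an ending like _2 or _b are one class to them, and where a whole thing is asked for, a point or a joint stands for the part that bears it (a point fixed in the world has none). Each returns a list of dicts, best first, with "confidence" (0 to 1); they miss things now and then, are a little off and sometimes report something else, mostly with a low value. They report only what shows in the picture. A call takes as long as a camera call. They do not tell look-alikes from the thing itself.
- ctrl.spot_in(camera, query): "extent" ([left, top, width, height] in pixels, round what is visible of it).
The state is a dict: "time_s": time; "joint_positions": joint angles; "joint_vel": joint speeds; "joint_torque": joint torques, N m; "tcp_pos": TCP position; "tcp_rot": TCP orientation; "wrist_force": force on the tool from outside, world axes, zero at the start; "torque": the same for the moment, N m; "gripper_width": opening from 0.0 (shut) to 1.0 (fully open).
Only numpy, scipy, OpenCV 4.12 (cv2) and the standard library are available. Lean on these libraries where they do the work, as an engineer would, in place of code of your own. Each camera call takes 0.05 s, during which the arm holds its last target.

## Working session

There is one attempt and no reset: what is moved stays moved. The work goes in short steps, Python scripts to look and compute and a tool call to move; the robot and the scene stay as the last step left them, time stands still between calls to the robot, and variables do not carry over. Pictures are saved under pics/ and viewed, and the job is handed in when it is done.

Besides the shell and the picture viewer there is one more tool, called after "Request:" in YAML: its name, and indented under it one key for each argument. carry_out: Moves the arm, as the interface text tells. Scaled input: -1 to 1 covers 30 cm each way for a shift and 30 degrees each way for a turn. Its arguments: {"type":"object","properties":{"targets":{"type":"array"},"jaw":{"type":"number"},"force":{"type":"number"}},"required":["targets"]}

```bash
ls; mkdir -p pics; python3 - <<'E'
from station import ctrl
import cv2
s=ctrl.sense();print(s)
for n in ("top","side"):
    im=ctrl.grab_frame(n);cv2.imwrite(f"pics/{n}0.png",im)
    print(n,ctrl.camera_params(n))
    for q in ["pot_red_center","pot_yellow_center","pot_green_center","chute","escapement","board","pepper_bottle"]:
        print(q,[(d["extent"],round(d["confidence"],2)) for d in ctrl.spot_in(n,q)])
print(ctrl.sense()["time_s"])
E
```

```text
pics
{'time_s': 0.0, 'joint_positions': array([ 1.01089465e+00,  3.59509609e-01,  1.51142682e+00,  2.61551170e-05,
        1.27247764e+00, -1.15087769e-01]), 'joint_vel': array([-0.00047633,  0.00224486,  0.00072589, -0.00048596,  0.00235628,
        0.0005205 ]), 'joint_torque': array([-6.93015427e-04, -5.15376592e+01, -2.70722562e+01,  6.69306424e-02,
        3.49753804e-02, -8.69385553e-05]), 'tcp_pos': array([0.25780098, 0.54103677, 0.22180898]), 'tcp_rot': array([-0.68908469,  0.69029411, -0.15619631,  0.15575317]), 'wrist_force': array([ 0.58971719, -0.01674538, -0.26976817]), 'torque': array([-0.01417831, -0.01450645,  0.00853509]), 'gripper_width': 1.0006210307397914}
top {'fov_y': 53.09215999301376, 'cx': 311.04516067532927, 'cy': 245.78831841691775, 'view': array([[-0.02883517, -0.99958112,  0.0024725 , -0.0114284 ],
       [ 0.99787084, -0.02864089,  0.05859604, -0.54206223],
       [-0.05850068,  0.00415686,  0.99827871, -1.25916956],
       [ 0.        ,  0.        ,  0.        ,  1.        ]])}
pot_red_center [([419.7, 297.7, 18.3, 15.6], 0.79), ([311.3, 251.5, 12.6, 10
[... 624 characters left out ...]
06, -0.45531196],
       [ 0.4357979 ,  0.58002674,  0.68822175, -0.31021891],
       [-0.40282872, -0.55809469,  0.72543734, -0.80732623],
       [ 0.        ,  0.        ,  0.        ,  1.        ]])}
pot_red_center [([270.7, 338.1, 21.7, 36.6], 0.95), ([291.4, 277.8, 16.7, 23.3], 0.79), ([292.0, 376.1, 15.0, 19.5], 0.73), ([317.2, 415.9, 28.1, 38.0], 0.69)]
pot_yellow_center [([395.2, 382.0, 31.4, 31.4], 0.79), ([389.7, 257.9, 107.9, 80.7], 0.61)]
pot_green_center [([359.6, 341.5, 26.2, 33.8], 0.96)]
chute [([217.1, 168.4, 108.6, 101.8], 0.91)]
escapement [([214.9, 230.0, 40.2, 35.4], 0.96)]
board [([291.5, 291.3, 167.7, 176.4], 0.6)]
pepper_bottle [([360.9, 196.3, 22.7, 51.7], 0.97)]
0.8
```

```bash
python3 - <<'E'
import cv2
a=cv2.imread("pics/top0.png");cv2.imwrite("pics/top0c.png",cv2.resize(a[130:330,190:490],(780,520),interpolation=cv2.INTER_CUBIC))
b=cv2.imread("pics/side0.png");cv2.imwrite("pics/side0c.png",cv2.resize(b[150:480,190:510],(580,598),interpolation=cv2.INTER_CUBIC))
E
```

```text
(no output)
```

View pics/top0.png

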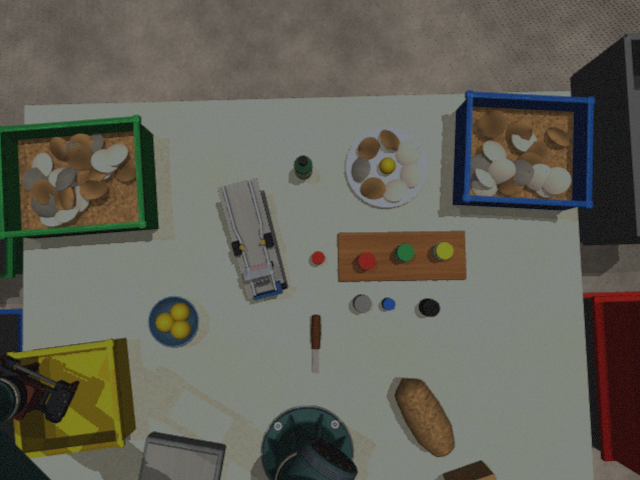

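View pics/top0c.png

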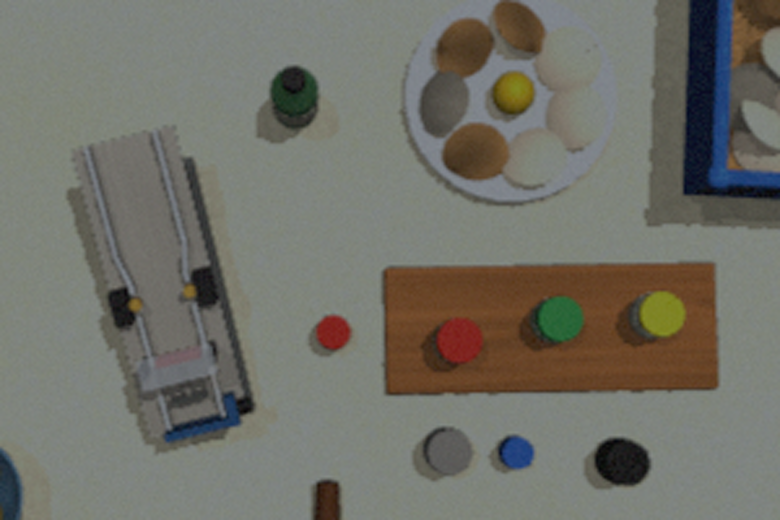

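View pics/side0c.png

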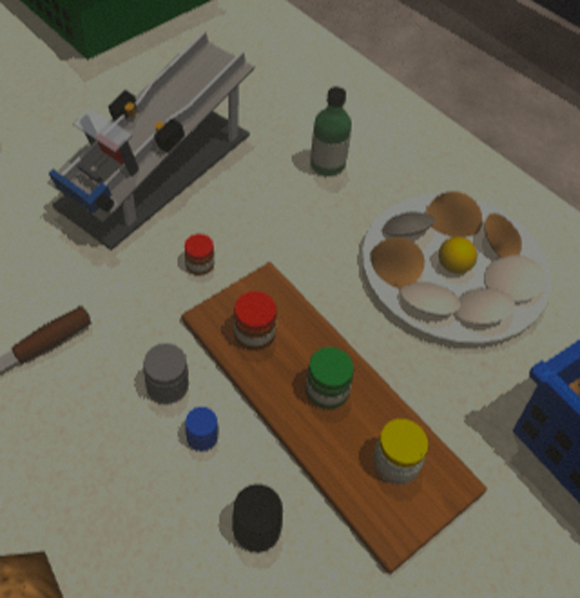

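```bash
cat > h.py <<'E'
import numpy as np, cv2
from station import ctrl
from scipy.spatial.transform import Rotation as R
def rot(q): return R.from_quat([q[1],q[2],q[3],q[0]]).as_matrix()
def K(p): 
    f=240/np.tan(np.radians(p["fov_y"]/2)); return f
def proj(p,P):
    P=np.atleast_2d(P); V=p["view"]; c=P@V[:3,:3].T+V[:3,3]; f=K(p)
    return np.c_[p["cx"]+f*c[:,0]/-c[:,2], p["cy"]-f*c[:,1]/-c[:,2]]
def ray(p,u,v):
    f=K(p);d=np.array([(u-p["cx"])/f,-(v-p["cy"])/f,-1]);V=p["view"];Rm=V[:3,:3]
    return -Rm.T@V[:3,3], Rm.T@d
def atz(p,u,v,z):
    o,d=ray(p,u,v); return o+d*(z-o[2])/d[2]
def tri(rays):
    A=np.zeros((3,3));b=np.zeros(3)
    for o,d in rays:
        d=d/np.linalg.norm(d);M=np.eye(3)-np.outer(d,d);A+=M;b+=M@o
    return np.linalg.solve(A,b)
def chute(x0,y0,z0,psi,s=np.radians(12)):
    # returns T (R,t); x downhill heading psi
    x=np.array([np.cos(psi)*np.cos(s),np.sin(psi)*np.cos(s),-np.sin(s)])
    y=np.array([-np.sin(psi),np.cos(psi),0]); z=np.cross(x,y)
    return np.c_[x,y,z],np.array([x0,y0,z0])
def st():
    s=ctrl.sense(); M=rot(s["tcp_rot"])
    print("t",round(s["time_s"],2),"tcp",np.round(s["tcp_pos"],4),"jawyaw",round(np.degrees(np.arctan2(M[1,2],M[0,2])),2),"tilt",np.round(M[:,1],3),"F",np.round(s["wrist_force"],2),"w",round(s["gripper_width"],3),"q",np.round(s["joint_positions"],2))
    return s
E
python3 - <<'E'
from h import *
st()
t=ctrl.camera_params("top");w=ctrl.camera_params("side");wr=ctrl.camera_params("wrist")
print(wr)
print("red lid top",atz(t,366,260,.064), "green",atz(t,404,252.5,.064),"yel",atz(t,444,251,.064))
print("board corners",[np.round(atz(t,*c,.014)[:2],3) for c in [(338,233),(465,231),(466,279),(338.5,281)]])
print("side red", proj(w,[atz(t,366,260,.064)]))
print("tri uphill ends", )
E
python3 - <<'E'
import cv2
a=cv2.imread("pics/top0.png");cv2.imwrite("pics/tc.png",cv2.resize(a[165:315,200:300],(400*1,600),interpolation=cv2.INTER_CUBIC))
b=cv2.imread("pics/side0.png");cv2.imwrite("pics/sc.png",cv2.resize(b[160:290,210:340],(598,598),interpolation=cv2.INTER_CUBIC))
E
```

```text
t 0.8 tcp [0.2582 0.5416 0.2227] jawyaw 64.52 tilt [-0. -0. -1.] F [-0.56 -0.25 -0.82] w 1.0 q [ 1.01  0.36  1.51  0.    1.27 -0.12]
{'fov_y': 70.81798359478222, 'cx': 318.2721615594103, 'cy': 238.02492615334089, 'view': array([[ 4.30319017e-01,  9.02676673e-01,  6.06872913e-04,
        -6.00354065e-01],
       [-8.71375676e-01,  4.15572700e-01, -2.60775312e-01,
         3.06167229e-02],
       [-2.35647991e-01,  1.11687762e-01,  9.65399331e-01,
        -3.88803610e-01],
       [ 0.00000000e+00,  0.00000000e+00,  0.00000000e+00,
         1.00000000e+00]])}
red lid top [ 0.49837983 -0.16585803  0.064     ] green [ 0.51472456 -0.2635426   0.064     ] yel [ 0.51562024 -0.36586617  0.064     ]
board corners [array([ 0.574, -0.1  ]), array([ 0.569, -0.438]), array([ 0.442, -0.435]), array([ 0.446, -0.097])]
side red [[331.85729617 318.71322233]]
tri uphill ends
```

View pics/tc.png

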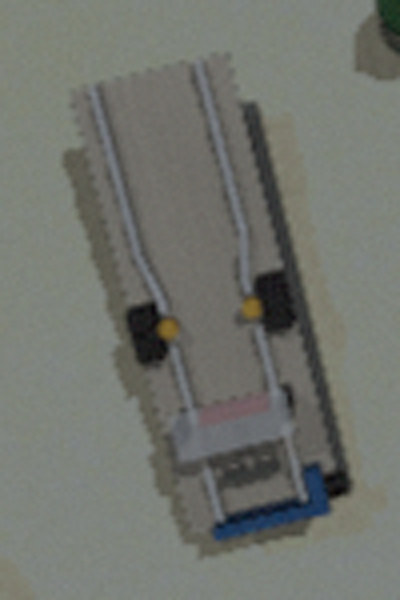

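View pics/sc.png

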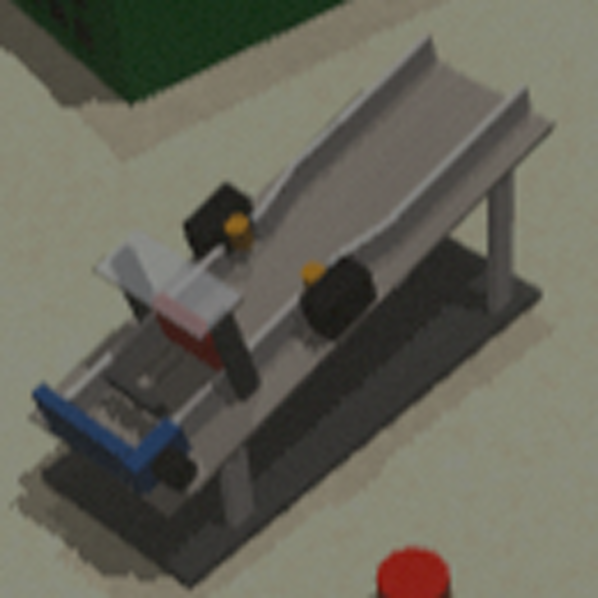

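```bash
cat > fit.py <<'E'
from h import *
from scipy.optimize import least_squares
t=ctrl.camera_params("top");w=ctrl.camera_params("side")
F=lambda c,s,o:(c[0]/s+o[0]-.4,c[1]/s+o[1]-.4)
T=[((-150,-32.5,18),(93,85)),((-150,32.5,18),(199,62)),((5,-26.5,24),(168,328)),((5,26.5,24),(252,308)),((51,-36,64),(178,412)),((51,36,64),(292,388)),((81,-36,64),(178,462)),((81,36,64),(298,437))]
S=[((-150,-32.5,18),(432,42)),((-150,32.5,18),(523,92)),((5,-26.5,24),(238,220)),((5,26.5,24),(313,268)),((51,-36,64),(133,235)),((81,-36,64),(95,268)),((51,36,64),(242,300)),((81,36,64),(205,332))]
def res(p,full=False):
    Rm,o=chute(*p); out=[]
    for cam,L,s,of in ((t,T,4,(200,165)),(w,S,4.6,(210,160))):
        P=np.array([a for a,_ in L])/1000@Rm.T+o
        out.append(proj(cam,P)-np.array([F(c,s,of) for _,c in L]))
    r=np.vstack(out); return r if full else r.ravel()
s=least_squares(res,[0.6,.15,.1,np.pi+.2],loss="soft_l1")
print(s.x,np.degrees(s.x[3]));print(np.round(res(s.x,True),1))
Rm,o=chute(*s.x)
for n,p in dict(load=(-85,0,0),mid=(5,0,0),stop=(67,0,19),top=(-150,0,0)).items(): print(n,np.round(Rm@(np.array(p)/1000)+o,4))
E
python3 fit.py
```

```text
[0.55262373 0.12050983 0.08402565 3.35788348] 192.3925512914179
[[ 0.1  0.5]
 [-0.3 -0.2]
 [ 0.1  0.7]
 [ 0.   0.5]
 [-2.8  1.6]
 [-2.1  0.3]
 [ 0.4  0.9]
 [-0.5 -0.1]
 [ 0.3 -1.1]
 [ 1.  -1.2]
 [ 0.4  1.3]
 [ 0.7  1.2]
 [ 1.7 -1.5]
 [ 0.3  0.4]
 [ 1.1 -0.8]
 [-0.6  1.8]]
load [0.6338 0.1384 0.1017]
mid [0.5478 0.1195 0.083 ]
stop [0.4848 0.1056 0.0887]
top [0.6959 0.152  0.1152]
```

Request:
carry_out:
  targets:
    - {"translation":[0.05,-0.05,0.05],"yaw":0.1}
    - {"translation":[0.18,-0.17,0.12],"yaw":0.3}
    - {"translation":[0.33,-0.31,0.2],"yaw":0.5}
    - {"translation":[0.48,-0.45,0.3],"yaw":0.7}
    - {"translation":[0.63,-0.6,0.35],"yaw":0.85}
    - {"translation":[0.78,-0.74,0.35],"yaw":1}
    - {"translation":[0.92,-0.87,0.35],"yaw":1}
    - {"translation":[1,-0.94,0.35],"yaw":1}

```text
time_s: 1.8
tcp_pos: [0.5602, 0.2572, 0.3277]
tcp_rot: [-0.706, 0.707, 0.027, -0.027]
wrist_force: [0.3, 0.6, -0.0]
gripper_width: 1.001
```

Request:
carry_out:
  targets:
    - {"translation":[0.02,-0.15,0],"yaw":0.15}
    - {"translation":[0.05,-0.3,0],"yaw":0.26}
    - {"translation":[0.08,-0.42,0],"yaw":0.26}
    - {"translation":[0.08,-0.42,0],"yaw":0.26}
    - {"translation":[0.08,-0.42,0],"yaw":0.26}

```text
time_s: 2.42
tcp_pos: [0.582, 0.1341, 0.3276]
tcp_rot: [0.703, -0.703, -0.076, 0.076]
wrist_force: [0.4, 1.5, 0.7]
gripper_width: 1.001
```

```bash
python3 - <<'E'
from h import *
import pickle
st()
p=ctrl.camera_params("wrist"); im=ctrl.grab_frame("wrist"); cv2.imwrite("pics/w1.png",im); pickle.dump(p,open("w1.pkl","wb"))
Rm,o=chute(0.55262373,0.12050983,0.08402565,3.35788348)
d=im.copy()
for q in [(-150,-31,18),(-150,31,18),(-150,-31,0),(-150,31,0),(-45,31,18),(-45,-31,18),(-10,25,18),(-10,-25,18),(5,26.5,24),(5,-26.5,24),(51,36,64),(51,-36,64),(81,36,64),(81,-36,64)]:
    u=proj(p,Rm@(np.array(q)/1e3)+o)[0]; cv2.drawMarker(d,tuple(int(round(x)) for x in u),(255,0,255),cv2.MARKER_CROSS,8,1)
cv2.imwrite("pics/w1d.png",d)
E
```

```text
t 2.42 tcp [0.582  0.1341 0.3276] jawyaw 102.29 tilt [-0.     0.001 -1.   ] F [0.44 1.48 0.75] w 1.001 q [ 0.11  0.28  1.37  0.    1.5  -1.67]
```

View pics/w1d.png

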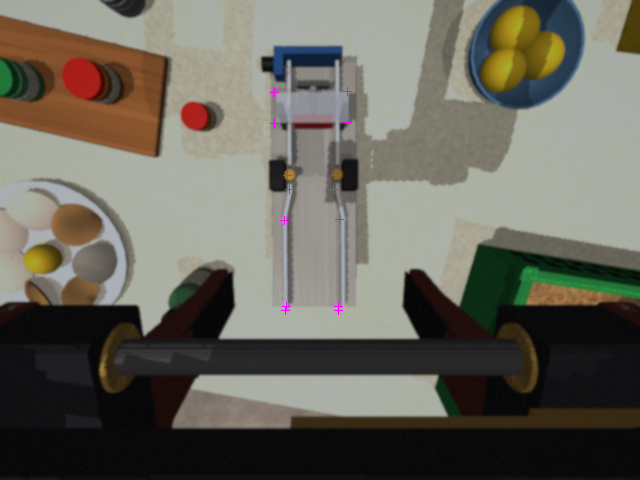

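```bash
python3 - <<'E'
import cv2
a=cv2.imread("pics/w1.png");cv2.imwrite("pics/w1a.png",cv2.resize(a[35:185,255:375],(480,600),interpolation=cv2.INTER_CUBIC));cv2.imwrite("pics/w1b.png",cv2.resize(a[170:320,255:375],(480,600),interpolation=cv2.INTER_CUBIC))
E
```

```text
(no output)
```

View pics/w1a.png

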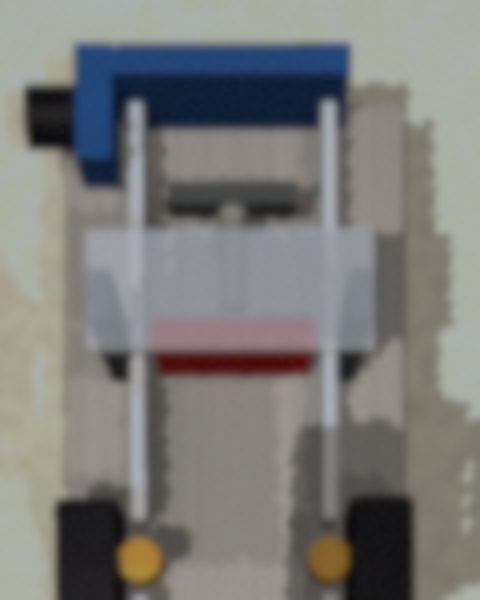

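View pics/w1b.png

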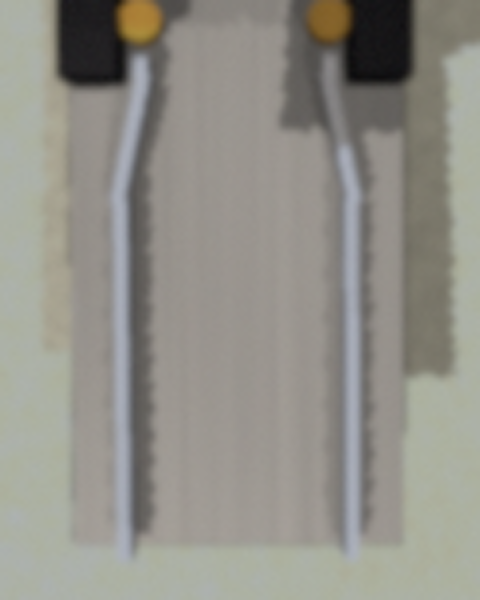

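```bash
cat > fit2.py <<'E'
exec(open("fit.py").read().split("s=least")[0])
import pickle
W=pickle.load(open("w1.pkl","rb"))
B=[((-150,32.5,18),(125,556)),((-150,-32.5,18),(352,553)),((-45,32.5,18),(120,195)),((-45,-32.5,18),(352,192))]
A=[((5,26.5,24),(140,558)),((5,-26.5,24),(329,557)),((51,36,64),(88,350)),((51,-36,64),(375,348)),((81,36,64),(85,230)),((81,-36,64),(375,228))]
def res2(p,full=False):
    Rm,o=chute(*p); out=[res(p,True)*.5]
    for L,of in ((A,(255,35)),(B,(255,170))):
        P=np.array([a for a,_ in L])/1000@Rm.T+o
        out.append(proj(W,P)-np.array([F(c,4,of) for _,c in L]))
    r=np.vstack(out); return r if full else r.ravel()
s=least_squares(res2,[0.55,.12,.084,3.357],loss="soft_l1")
print(np.round(s.x,4),np.degrees(s.x[3]));print(np.round(res2(s.x,True)[16:],1), np.abs(res2(s.x)[:32]).mean())
Rm,o=chute(*s.x)
for n,p in dict(load=(-85,0,0),mid=(5,0,0),stop=(67,0,19),top=(-150,0,0)).items(): print(n,np.round(Rm@(np.array(p)/1000)+o,4))
for x in (55,61,67,73,79): print(x,[np.round((proj(W,Rm@(np.array([x,0,z])/1e3)+o)[0]-[255,35])*4) for z in (4,34)])
E
python3 fit2.py
python3 - <<'E'
from h import *
import pickle
W=pickle.load(open("w1.pkl","rb"));im=cv2.imread("pics/w1.png")
hsv=cv2.cvtColor(im,cv2.COLOR_BGR2HSV)
m=((hsv[...,0]<8)|(hsv[...,0]>172))&(hsv[...,1]>170)&(hsv[...,2]>60)
n,l,s,c=cv2.connectedComponentsWithStats(m[:250].astype(np.uint8))
for i in range(1,n):
    if s[i,4]>40: print(s[i],c[i])
E
```

```text
[0.5516 0.1226 0.0807 3.3616] 192.60612287622683
[[ 0.  -0. ]
 [-0.1 -0. ]
 [-0.3  0.2]
 [-0.1  0.3]
 [ 0.  -0.4]
 [-0.1 -0.4]
 [ 0.4  0.1]
 [-0.7  0.5]
 [ 0.7  0.3]
 [-0.8  0.7]] 0.4995424796107346
load [0.6328 0.1407 0.0983]
mid [0.5469 0.1215 0.0796]
stop [0.4838 0.1074 0.0853]
top [0.6948 0.1546 0.1119]
55 [array([233., 393.]), array([231., 365.])]
61 [array([233., 373.]), array([231., 343.])]
67 [array([232., 352.]), array([231., 320.])]
73 [array([232., 331.]), array([231., 298.])]
79 [array([232., 310.]), array([230., 275.])]
[  62   57   43   43 1417] [82.65631616 78.25405787]
[182 103  28  27 588] [195.15816327 115.61564626]
[295 124  37   4 106] [313.05660377 125.16981132]
```

```bash
python3 - <<'E'
from h import *
import pickle
W=pickle.load(open("w1.pkl","rb"))
print(atz(W,82.5,78,.062),atz(W,80.5,77,.064))
st()
E
```

```text
[ 0.494892   -0.16381094  0.062     ] [ 0.49438722 -0.16477327  0.064     ]
t 2.48 tcp [0.5819 0.1345 0.3276] jawyaw 102.34 tilt [-0.     0.001 -1.   ] F [-0.76  0.86  0.26] w 1.002 q [ 0.11  0.28  1.37  0.    1.5  -1.68]
```

View pics/w1.png

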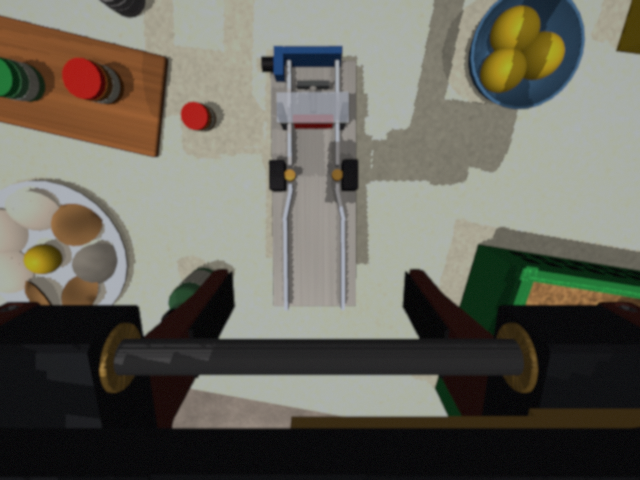

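Request:
carry_out:
  targets:
    - {"translation":[-0.03,-0.1,0],"yaw":0}
    - {"translation":[-0.08,-0.27,-0.03],"yaw":0}
    - {"translation":[-0.13,-0.45,-0.15],"yaw":0}
    - {"translation":[-0.19,-0.64,-0.3],"yaw":0}
    - {"translation":[-0.24,-0.83,-0.45],"yaw":0}
    - {"translation":[-0.287,-0.96,-0.55],"yaw":0}
    - {"translation":[-0.287,-0.998,-0.6],"yaw":0}
    - {"translation":[-0.287,-0.998,-0.6],"yaw":0}
    - {"translation":[-0.287,-0.998,-0.6],"yaw":0}

```text
time_s: 3.6
tcp_pos: [0.4969, -0.1647, 0.1483]
tcp_rot: [-0.703, 0.703, 0.076, -0.076]
wrist_force: [0.4, 0.4, 0.5]
gripper_width: 0.997
```

```bash
python3 - <<'E'
from h import *
st()
p=ctrl.camera_params("wrist"); im=ctrl.grab_frame("wrist"); cv2.imwrite("pics/w2.png",im)
c=np.array([.496,-.165,.064])
th=np.linspace(0,6.3,40)
for u in proj(p,c+.0225*np.c_[np.cos(th),np.sin(th),0*th]): cv2.circle(im,tuple(int(round(x)) for x in u),1,(255,255,0),-1)
cv2.imwrite("pics/w2d.png",im)
E
```

```text
t 3.6 tcp [ 0.4969 -0.1647  0.1483] jawyaw 102.37 tilt [ 0.001  0.    -1.   ] F [0.39 0.36 0.46] w 0.997 q [-0.45  0.33  1.76  0.    1.05 -2.24]
```

View pics/w2d.png

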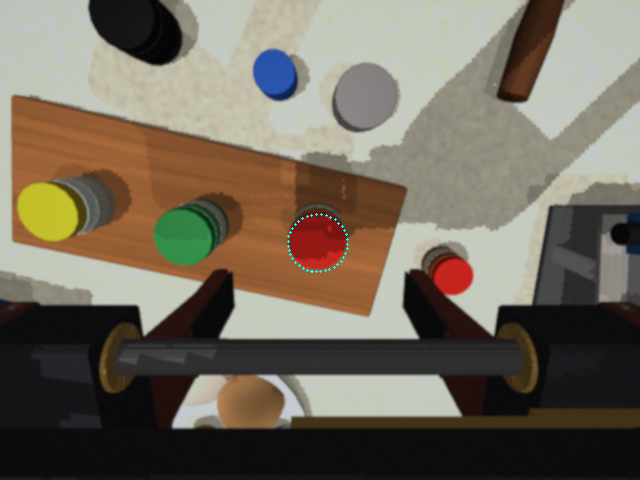

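Request:
carry_out:
  targets:
    - {"translation":[0,0,-0.1],"yaw":0}
    - {"translation":[0,0,-0.2],"yaw":0}
    - {"translation":[0,0,-0.3],"yaw":0}
    - {"translation":[0,0,-0.357],"yaw":0}
    - {"translation":[0,0,-0.357],"yaw":0}
    - {"translation":[0,0,-0.357],"yaw":0}

```text
time_s: 4.4
tcp_pos: [0.4973, -0.1655, 0.0417]
tcp_rot: [-0.703, 0.703, 0.077, -0.076]
wrist_force: [-0.3, -0.4, -0.5]
gripper_width: 0.997
```

Request:
carry_out:
  targets:
    - {"translation":[0,0,0],"yaw":0}
    - {"translation":[0,0,0],"yaw":0}
    - {"translation":[0,0,0],"yaw":0}
    - {"translation":[0,0,0],"yaw":0}
    - {"translation":[0,0,0],"yaw":0}
    - {"translation":[0,0,0],"yaw":0}
    - {"translation":[0,0,0],"yaw":0}
  jaw: 0.4
  force: 20

```text
time_s: 5.28
tcp_pos: [0.496, -0.1659, 0.0406]
tcp_rot: [-0.703, 0.703, 0.076, -0.076]
wrist_force: [-0.4, -0.1, 0.9]
gripper_width: 0.521
```

Request:
carry_out:
  targets:
    - {"translation":[0,0,0.1],"yaw":0}
    - {"translation":[0,0,0.28],"yaw":0}
    - {"translation":[0,0.02,0.45],"yaw":0}
    - {"translation":[0.05,0.12,0.53],"yaw":0}
    - {"translation":[0.12,0.28,0.53],"yaw":0}
    - {"translation":[0.2,0.45,0.53],"yaw":0}
    - {"translation":[0.28,0.62,0.53],"yaw":0}
    - {"translation":[0.35,0.78,0.53],"yaw":0}
    - {"translation":[0.42,0.92,0.53],"yaw":0}
    - {"translation":[0.456,1,0.53],"yaw":0}
    - {"translation":[0.456,1,0.53],"yaw":0}
  jaw: 0.4

```text
time_s: 6.65
tcp_pos: [0.6329, 0.1352, 0.1989]
tcp_rot: [-0.703, 0.703, 0.076, -0.077]
wrist_force: [0.4, -0.1, -1.7]
gripper_width: 0.516
```

Request:
carry_out:
  targets:
    - {"translation":[0,0.02,-0.05],"yaw":0}
    - {"translation":[0,0.02,-0.12],"yaw":0}
    - {"translation":[0,0.02,-0.17],"yaw":0}
    - {"translation":[0,0.02,-0.19],"yaw":0}
    - {"translation":[0,0.02,-0.2],"yaw":0}
    - {"translation":[0,0.02,-0.2],"yaw":0}
    - {"translation":[0,0.02,-0.2],"yaw":0}

```text
time_s: 7.52
tcp_pos: [0.6333, 0.1402, 0.1402]
tcp_rot: [-0.703, 0.703, 0.076, -0.075]
wrist_force: [-0.3, 0.2, -1.5]
gripper_width: 0.518
```

```bash
python3 - <<'E'
from h import *
s=st()
Rm,o=chute(.5516,.1226,.0807,3.3616); print(Rm.T@(s["tcp_pos"]-o))
cv2.imwrite("pics/w3.png",ctrl.grab_frame("wrist"));b=ctrl.grab_frame("side");cv2.imwrite("pics/s3.png",cv2.resize(b[130:290,210:370],(600,600),interpolation=cv2.INTER_CUBIC))
E
```

```text
t 7.53 tcp [0.6333 0.1402 0.1402] jawyaw 102.32 tilt [ 0.001  0.    -1.   ] F [-0.35  0.19 -1.48] w 0.518 q [ 0.11  0.5   1.49 -0.    1.15 -1.67]
[-0.09414857  0.0006227   0.04079757]
```

View pics/w3.png

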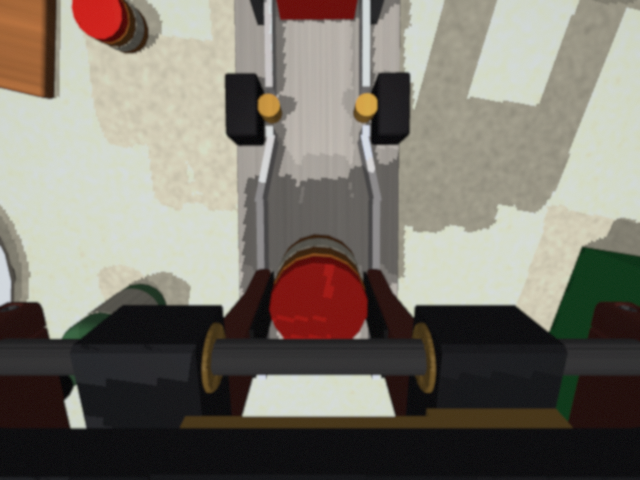

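View pics/s3.png

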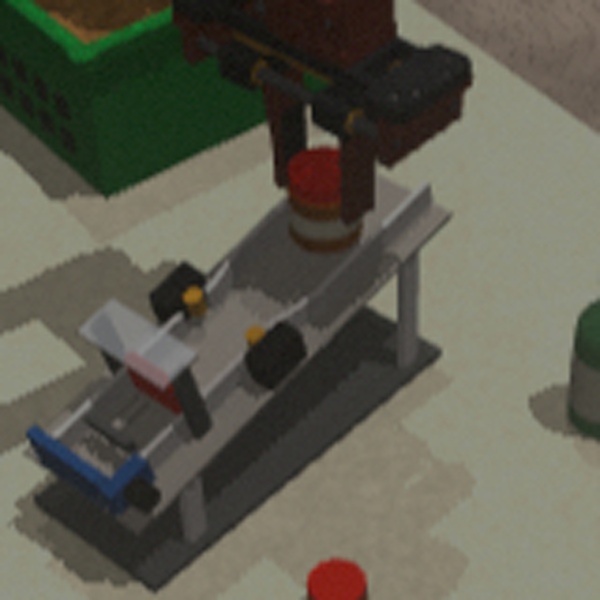

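Request:
carry_out:
  targets:
    - {"translation":[0,0,-0.01],"yaw":0}
    - {"translation":[0,0,-0.017],"yaw":0}
    - {"translation":[0,0,-0.02],"yaw":0}
    - {"translation":[0,0,-0.024],"yaw":0}
    - {"translation":[0,0,-0.024],"yaw":0}

```text
time_s: 8.25
tcp_pos: [0.6324, 0.1401, 0.1331]
tcp_rot: [-0.703, 0.703, 0.076, -0.076]
wrist_force: [-3.2, -0.5, 6.8]
gripper_width: 0.52
```

Request:
carry_out:
  targets:
    - {"translation":[0,0,-0.004],"yaw":0}
    - {"translation":[0,0,-0.007],"yaw":0}
    - {"translation":[0,0,-0.007],"yaw":0}

```text
time_s: 8.62
tcp_pos: [0.6317, 0.14, 0.1316]
tcp_rot: [-0.703, 0.703, 0.075, -0.076]
wrist_force: [-6.4, -0.4, 11.8]
gripper_width: 0.52
```

Request:
carry_out:
  targets:
    - {"translation":[0,0,0.003],"yaw":0}
    - {"translation":[0,0,0],"yaw":0}
    - {"translation":[0,0,0],"yaw":0}
    - {"translation":[0,0,0],"yaw":0}
  force: 3
  jaw: 0.5

```text
time_s: 9.12
tcp_pos: [0.6328, 0.1402, 0.13]
tcp_rot: [-0.703, 0.703, 0.076, -0.076]
wrist_force: [-1.9, -0.5, 1.1]
gripper_width: 0.527
```

Request:
carry_out:
  targets:
    - {"translation":[0,0,0],"yaw":0}
    - {"translation":[0,0,0],"yaw":0}
    - {"translation":[0,0,0],"yaw":0}
    - {"translation":[0,0,0],"yaw":0}
    - {"translation":[0,0,0],"yaw":0}
  jaw: 0.8

```text
time_s: 9.75
tcp_pos: [0.6329, 0.1402, 0.1302]
tcp_rot: [-0.703, 0.703, 0.076, -0.076]
wrist_force: [0.1, -0.0, -0.1]
gripper_width: 0.802
```

```bash
python3 - <<'E'
from h import *
s=st()
cv2.imwrite("pics/w4.png",ctrl.grab_frame("wrist"));b=ctrl.grab_frame("side");cv2.imwrite("pics/s4.png",cv2.resize(b[130:290,210:370],(600,600),interpolation=cv2.INTER_CUBIC))
E
```

```text
t 9.75 tcp [0.6329 0.1402 0.1302] jawyaw 102.32 tilt [ 0. -0. -1.] F [ 0.08 -0.02 -0.12] w 0.802 q [ 0.11  0.51  1.5  -0.    1.13 -1.67]
```

View pics/w4.png

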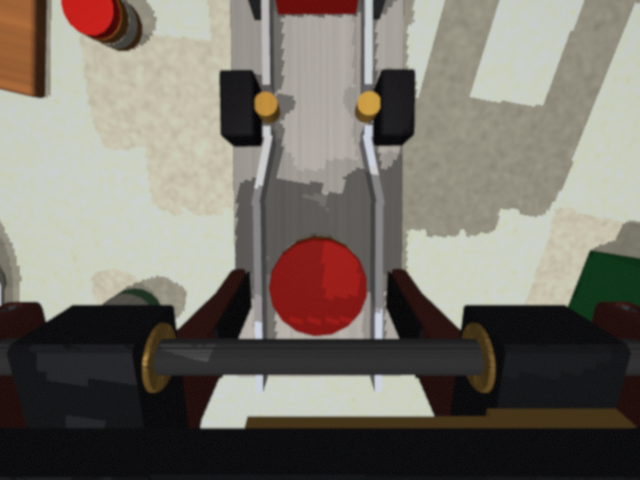

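View pics/s4.png

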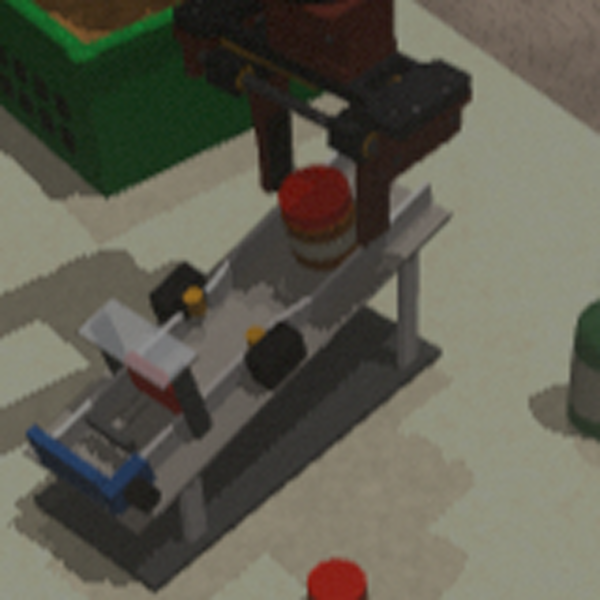

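```bash
python3 - <<'E'
from h import *
s=ctrl.sense();p=ctrl.camera_params("wrist")
for z0 in (.0807,.0835):
    Rm,o=chute(.5516,.1226,z0,3.3616)
    C,d=ray(p,318,286); Cc=Rm.T@(C-o);dc=Rm.T@d; print("pot ch",Cc+dc*(.05-Cc[2])/dc[2])
    for q in [(-145,0,60),(-145,0,18),(-145,0,15),(0,0,18)]:
        P=Rm@(np.array(q)/1e3)+o; print(q,np.round(P,4),np.round((P-s["tcp_pos"])/.3,3))
    print("per mm downhill",Rm[:,0]/300)
E
```

```text
pot ch [-8.56031013e-02  1.24176364e-05  5.00000000e-02]
(-145, 0, 60) [0.6778 0.1508 0.1695] [0.15  0.036 0.131]
(-145, 0, 18) [0.6864 0.1527 0.1285] [ 0.178  0.042 -0.006]
(-145, 0, 15) [0.687  0.1529 0.1255] [ 0.18   0.042 -0.016]
(0, 0, 18) [0.5479 0.1218 0.0983] [-0.283 -0.061 -0.106]
per mm downhill [-0.0031819  -0.00071156 -0.00069304]
pot ch [-8.44773672e-02  4.98620787e-06  5.00000000e-02]
(-145, 0, 60) [0.6778 0.1508 0.1723] [0.15  0.036 0.14 ]
(-145, 0, 18) [0.6864 0.1527 0.1313] [0.178 0.042 0.003]
(-145, 0, 15) [0.687  0.1529 0.1283] [ 0.18   0.042 -0.006]
(0, 0, 18) [0.5479 0.1218 0.1011] [-0.283 -0.061 -0.097]
per mm downhill [-0.0031819  -0.00071156 -0.00069304]
```

Request:
carry_out:
  targets:
    - {"translation":[0,0,0.06],"yaw":0}
    - {"translation":[0,0,0.16],"yaw":0}
    - {"translation":[0.02,0.005,0.22],"yaw":0}
    - {"translation":[0.1,0.025,0.23],"yaw":0}
    - {"translation":[0.162,0.038,0.23],"yaw":0}
    - {"translation":[0.162,0.038,0.23],"yaw":0}

```text
time_s: 10.6
tcp_pos: [0.6828, 0.1518, 0.2004]
tcp_rot: [-0.703, 0.703, 0.077, -0.075]
wrist_force: [-0.1, 0.6, 0.2]
gripper_width: 0.803
```

Request:
carry_out:
  targets:
    - {"translation":[0,0,0],"yaw":0.01}
    - {"translation":[0,0,0],"yaw":0.01}
    - {"translation":[0,0,0],"yaw":0.01}
    - {"translation":[0,0,0],"yaw":0.01}
    - {"translation":[0,0,-0.06],"yaw":0.01}
    - {"translation":[0,0,-0.14],"yaw":0.01}
    - {"translation":[0,0,-0.2],"yaw":0.01}
    - {"translation":[0,0,-0.225],"yaw":0.01}
    - {"translation":[0,0,-0.234],"yaw":0.01}
    - {"translation":[0,0,-0.234],"yaw":0.01}
  jaw: 0
  force: 20

```text
time_s: 11.85
tcp_pos: [0.6818, 0.1516, 0.1294]
tcp_rot: [-0.703, 0.703, 0.078, -0.077]
wrist_force: [0.1, -0.7, 0.1]
gripper_width: 0.007
```

```bash
python3 - <<'E'
from h import *
s=st()
Rm,o=chute(.5516,.1226,.0807,3.3616); print(Rm.T@(s["tcp_pos"]-o))
cv2.imwrite("pics/w5.png",ctrl.grab_frame("wrist"));b=ctrl.grab_frame("side");cv2.imwrite("pics/s5.png",cv2.resize(b[130:290,210:370],(600,600),interpolation=cv2.INTER_CUBIC))
E
```

```text
t 11.85 tcp [0.6818 0.1516 0.1294] jawyaw 102.62 tilt [ 0.001 -0.    -1.   ] F [ 0.11 -0.69  0.06] w 0.007 q [ 0.12  0.58  1.38 -0.    1.19 -1.67]
[-1.40663555e-01  8.09805816e-05  1.99247885e-02]
```

View pics/w5.png

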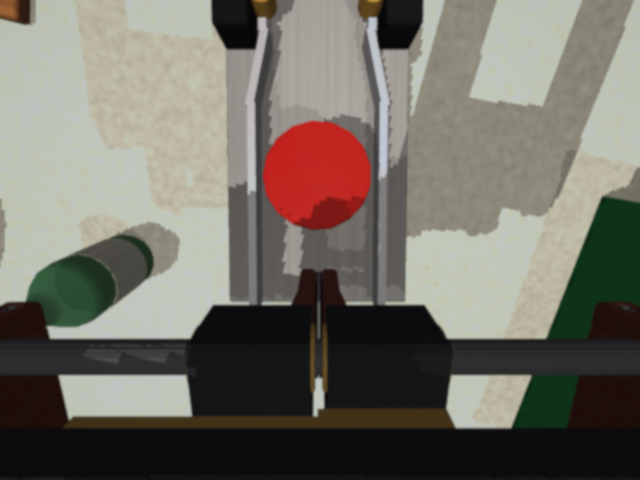

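View pics/s5.png

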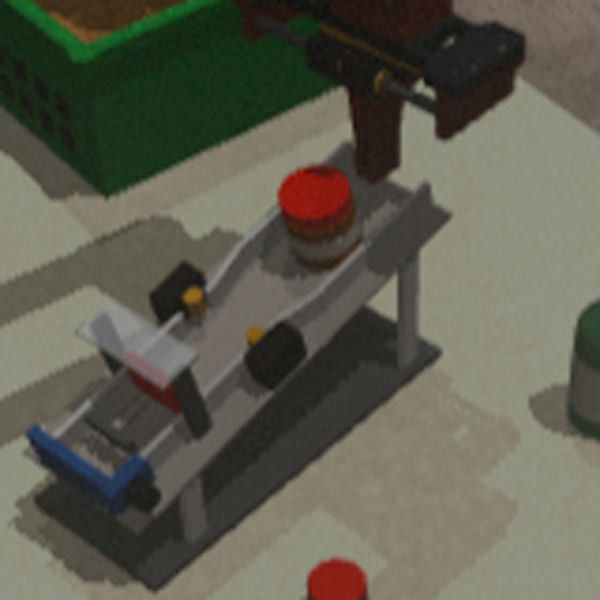

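Request:
carry_out:
  targets:
    - {"translation":[-0.0191,-0.0043,-0.0042],"yaw":0}
    - {"translation":[-0.0382,-0.0085,-0.0083],"yaw":0}
    - {"translation":[-0.0541,-0.0121,-0.0118],"yaw":0}
    - {"translation":[-0.0668,-0.0149,-0.0146],"yaw":0}
    - {"translation":[-0.0827,-0.0185,-0.018],"yaw":0}
    - {"translation":[-0.1018,-0.0228,-0.0222],"yaw":0}
    - {"translation":[-0.1241,-0.0277,-0.027],"yaw":0}
    - {"translation":[-0.1464,-0.0327,-0.0319],"yaw":0}
    - {"translation":[-0.1686,-0.0377,-0.0367],"yaw":0}
    - {"translation":[-0.1877,-0.042,-0.0409],"yaw":0}
    - {"translation":[-0.2036,-0.0455,-0.0444],"yaw":0}
    - {"translation":[-0.2132,-0.0477,-0.0465],"yaw":0}

```text
time_s: 13.45
tcp_pos: [0.6172, 0.1372, 0.115]
tcp_rot: [-0.703, 0.703, 0.078, -0.078]
wrist_force: [-0.1, -0.8, 1.5]
gripper_width: 0.008
```

```bash
python3 - <<'E'
from h import *
s=st()
Rm,o=chute(.5516,.1226,.0807,3.3616); print(Rm.T@(s["tcp_pos"]-o))
cv2.imwrite("pics/w6.png",ctrl.grab_frame("wrist"));b=ctrl.grab_frame("side");cv2.imwrite("pics/s6.png",cv2.resize(b[130:290,210:370],(600,600),interpolation=cv2.INTER_CUBIC))
E
```

```text
t 13.45 tcp [0.6172 0.1372 0.115 ] jawyaw 102.62 tilt [-0. -0. -1.] F [-0.08 -0.75  1.46] w 0.008 q [ 0.11  0.51  1.55 -0.    1.08 -1.68]
[-7.28491315e-02  1.30895548e-05  1.95913052e-02]
```

View pics/w6.png

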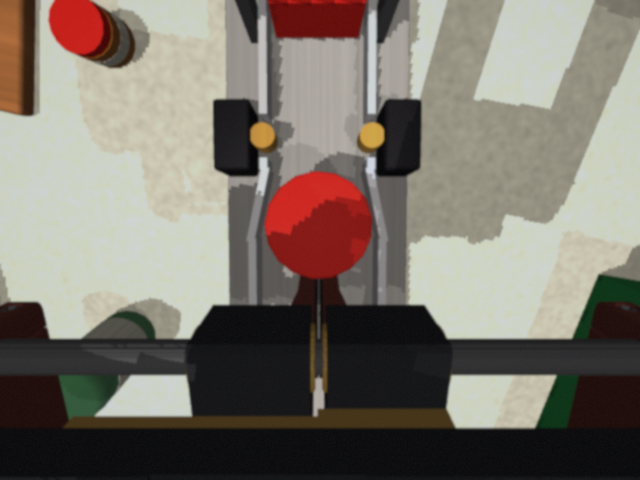

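View pics/s6.png

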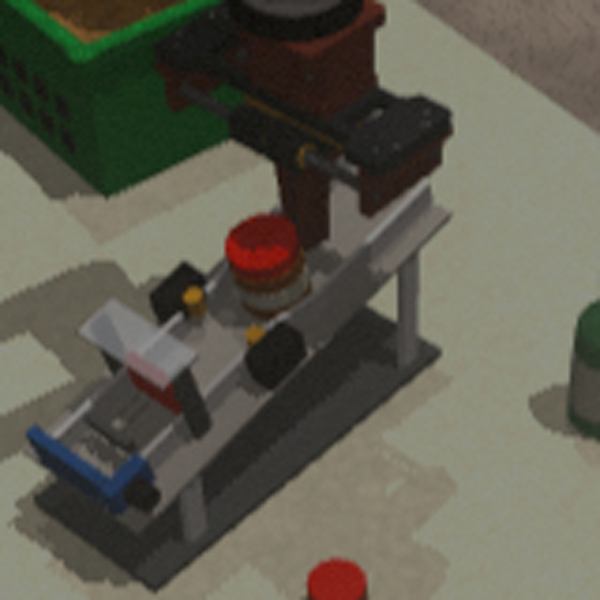

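Request:
carry_out:
  targets:
    - {"translation":[-0.0191,-0.0043,-0.0042],"yaw":0}
    - {"translation":[-0.0382,-0.0085,-0.0083],"yaw":0}
    - {"translation":[-0.0541,-0.0121,-0.0118],"yaw":0}
    - {"translation":[-0.07,-0.0157,-0.0153],"yaw":0}
    - {"translation":[-0.0827,-0.0185,-0.018],"yaw":0}
    - {"translation":[-0.0923,-0.0206,-0.0201],"yaw":0}
    - {"translation":[-0.0987,-0.0221,-0.0215],"yaw":0}
    - {"translation":[-0.105,-0.0235,-0.0229],"yaw":0}
    - {"translation":[-0.1114,-0.0249,-0.0243],"yaw":0}

```text
time_s: 14.68
tcp_pos: [0.5848, 0.1299, 0.108]
tcp_rot: [-0.703, 0.703, 0.078, -0.077]
wrist_force: [1.9, 0.6, 0.4]
gripper_width: 0.006
```

```bash
python3 - <<'E'
from h import *
s=st()
Rm,o=chute(.5516,.1226,.0807,3.3616); print(Rm.T@(s["tcp_pos"]-o))
p=ctrl.camera_params("wrist")
im=ctrl.grab_frame("wrist");cv2.imwrite("pics/w7.png",im)
hsv=cv2.cvtColor(im,cv2.COLOR_BGR2HSV)
m=((hsv[...,0]<8)|(hsv[...,0]>172))&(hsv[...,1]>170)&(hsv[...,2]>60);m[:,:200]=0;m[:,440:]=0
n,l,S,c=cv2.connectedComponentsWithStats(m[:300].astype(np.uint8))
for i in range(1,n):
    if S[i,4]>200: 
        C,d=ray(p,*c[i]); Cc=Rm.T@(C-o);dc=Rm.T@d; print(S[i],c[i],Cc+dc*(.05-Cc[2])/dc[2])
E
```

```text
t 14.68 tcp [0.5848 0.1299 0.108 ] jawyaw 102.61 tilt [ 0.002  0.    -1.   ] F [1.91 0.62 0.4 ] w 0.006 q [ 0.1   0.48  1.64 -0.    1.03 -1.69]
[-0.03891067  0.00011114  0.01967619]
[ 269   77   97   25 2206] [317.26518586  88.64732548] [ 5.13956341e-02 -8.03021684e-05  5.00000000e-02]
[ 264  172  106  108 8798] [316.83064333 225.101614  ] [-0.00466732  0.00010756  0.05      ]
```

View pics/w7.png

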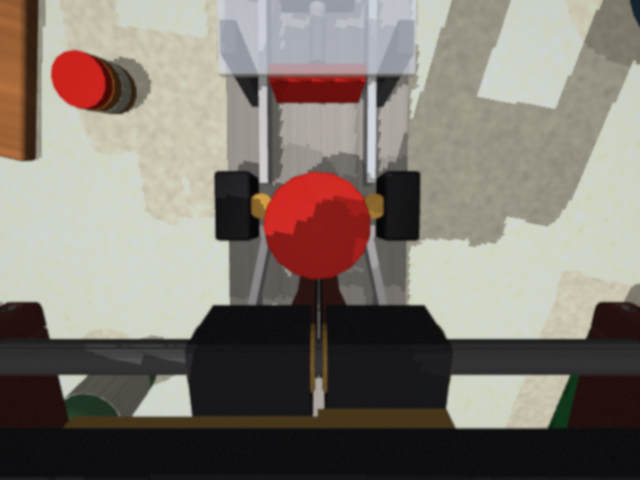

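Request:
carry_out:
  targets:
    - {"translation":[-0.0048,-0.0011,-0.001],"yaw":0}
    - {"translation":[-0.0095,-0.0021,-0.0021],"yaw":0}
    - {"translation":[-0.0143,-0.0032,-0.0031],"yaw":0}
    - {"translation":[-0.0191,-0.0043,-0.0042],"yaw":0}
    - {"translation":[-0.0239,-0.0053,-0.0052],"yaw":0}
    - {"translation":[-0.0286,-0.0064,-0.0062],"yaw":0}

```text
time_s: 15.48
tcp_pos: [0.575, 0.1278, 0.1058]
tcp_rot: [-0.703, 0.703, 0.077, -0.078]
wrist_force: [1.1, 1.4, -0.1]
gripper_width: 0.003
```

Request:
carry_out:
  targets:
    - {"translation":[-0.0048,-0.0011,-0.001],"yaw":0}
    - {"translation":[-0.0095,-0.0021,-0.0021],"yaw":0}
    - {"translation":[-0.0143,-0.0032,-0.0031],"yaw":0}
    - {"translation":[-0.0191,-0.0043,-0.0042],"yaw":0}
    - {"translation":[-0.0239,-0.0053,-0.0052],"yaw":0}
    - {"translation":[-0.0286,-0.0064,-0.0062],"yaw":0}

```text
time_s: 16.23
tcp_pos: [0.5668, 0.126, 0.104]
tcp_rot: [-0.703, 0.703, 0.078, -0.078]
wrist_force: [-0.2, -0.2, 0.3]
gripper_width: 0.005
```

```bash
cat > look.py <<'E'
from h import *
import sys
s=st()
Rm,o=chute(.5516,.1226,.0807,3.3616); print(Rm.T@(s["tcp_pos"]-o),"F chute",Rm.T@s["wrist_force"])
p=ctrl.camera_params("wrist")
im=ctrl.grab_frame("wrist");cv2.imwrite("pics/w%s.png"%sys.argv[1],im)
b=ctrl.grab_frame("side");cv2.imwrite("pics/s%s.png"%sys.argv[1],cv2.resize(b[130:290,210:370],(600,600),interpolation=cv2.INTER_CUBIC))
hsv=cv2.cvtColor(im,cv2.COLOR_BGR2HSV)
m=((hsv[...,0]<8)|(hsv[...,0]>172))&(hsv[...,1]>170)&(hsv[...,2]>60);m[:,:200]=0;m[:,440:]=0
n,l,S,c=cv2.connectedComponentsWithStats(m[:300].astype(np.uint8))
for i in range(1,n):
    if S[i,4]>200: 
        C,d=ray(p,*c[i]); Cc=Rm.T@(C-o);dc=Rm.T@d; print(S[i],c[i],Cc+dc*(.05-Cc[2])/dc[2])
E
python3 look.py 8
```

```text
t 16.23 tcp [0.5668 0.126  0.104 ] jawyaw 102.61 tilt [ 0. -0. -1.] F [-0.18 -0.2   0.31] w 0.005 q [ 0.1   0.46  1.68 -0.    1.   -1.69]
[-2.00909902e-02  5.16829898e-05  1.95744900e-02] F chute [0.15270725 0.15763488 0.34432007]
[274 129  86   9 729] [317.42386831 133.01920439] [ 0.05220069 -0.00022112  0.05      ]
[ 264  147  106  106 8834] [316.48256735 199.23794431] [0.02490253 0.0001745  0.05      ]
```

View pics/w8.png

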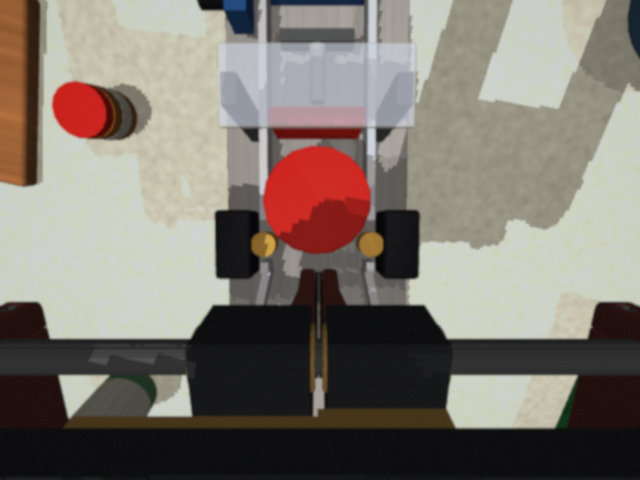

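View pics/s8.png

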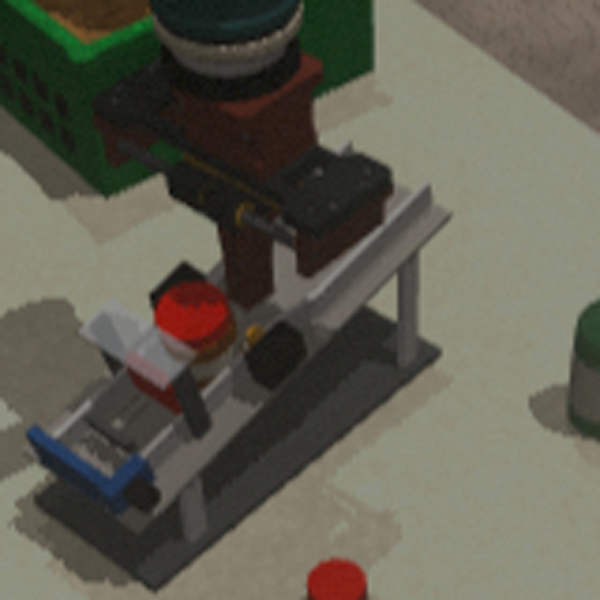

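Request:
carry_out:
  targets:
    - {"translation":[-0.0064,-0.0014,-0.0014],"yaw":0}
    - {"translation":[-0.0127,-0.0028,-0.0028],"yaw":0}
    - {"translation":[-0.0191,-0.0043,-0.0042],"yaw":0}
    - {"translation":[-0.0255,-0.0057,-0.0055],"yaw":0}
    - {"translation":[-0.0318,-0.0071,-0.0069],"yaw":0}
    - {"translation":[-0.0382,-0.0085,-0.0083],"yaw":0}
    - {"translation":[-0.0445,-0.01,-0.0097],"yaw":0}

```text
time_s: 17.2
tcp_pos: [0.5536, 0.1229, 0.1012]
tcp_rot: [-0.703, 0.703, 0.078, -0.078]
wrist_force: [0.5, 1.0, 0.3]
gripper_width: 0.003
```

```bash
python3 look.py 9
```

```text
t 17.2 tcp [0.5536 0.1229 0.1012] jawyaw 102.61 tilt [ 0. -0. -1.] F [0.54 0.95 0.32] w 0.003 q [ 0.1   0.45  1.71 -0.    0.98 -1.69]
[-0.00619045  0.00010405  0.01959644] F chute [-0.78278612 -0.81005405  0.16239102]
[ 264  172  105  108 8772] [316.81098951 224.61388509] [2.81545031e-02 7.32793810e-05 5.00000000e-02]
```

Request:
carry_out:
  targets:
    - {"translation":[-0.0032,-0.0007,-0.0007],"yaw":0}
    - {"translation":[-0.0064,-0.0014,-0.0014],"yaw":0}
    - {"translation":[-0.0095,-0.0021,-0.0021],"yaw":0}
    - {"translation":[-0.0127,-0.0028,-0.0028],"yaw":0}
    - {"translation":[-0.0159,-0.0036,-0.0035],"yaw":0}

```text
time_s: 17.92
tcp_pos: [0.5488, 0.1219, 0.1001]
tcp_rot: [-0.703, 0.703, 0.078, -0.078]
wrist_force: [0.8, 0.4, -0.5]
gripper_width: 0.005
```

Request:
carry_out:
  targets:
    - {"translation":[-0.0032,-0.0007,-0.0007],"yaw":0}
    - {"translation":[-0.0064,-0.0014,-0.0014],"yaw":0}
    - {"translation":[-0.0064,-0.0014,-0.0014],"yaw":0}

```text
time_s: 18.3
tcp_pos: [0.5467, 0.1215, 0.0996]
tcp_rot: [-0.703, 0.703, 0.078, -0.078]
wrist_force: [0.1, -0.6, -0.1]
gripper_width: 0.003
```

Request:
carry_out:
  targets:
    - {"translation":[-0.0032,-0.0007,-0.0007],"yaw":0}
    - {"translation":[-0.0064,-0.0014,-0.0014],"yaw":0}
    - {"translation":[-0.0064,-0.0014,-0.0014],"yaw":0}

```text
time_s: 18.68
tcp_pos: [0.545, 0.1211, 0.0993]
tcp_rot: [-0.703, 0.703, 0.078, -0.078]
wrist_force: [0.2, -0.7, -1.0]
gripper_width: 0.005
```

Request:
carry_out:
  targets:
    - {"translation":[-0.0032,-0.0007,-0.0007],"yaw":0}
    - {"translation":[-0.0064,-0.0014,-0.0014],"yaw":0}
    - {"translation":[-0.0064,-0.0014,-0.0014],"yaw":0}

```text
time_s: 19.05
tcp_pos: [0.5437, 0.1207, 0.0991]
tcp_rot: [-0.703, 0.703, 0.078, -0.077]
wrist_force: [2.4, 1.3, 0.3]
gripper_width: 0.008
```

Request:
carry_out:
  targets:
    - {"translation":[-0.0032,-0.0007,-0.0007],"yaw":0}
    - {"translation":[-0.0064,-0.0014,-0.0014],"yaw":0}
    - {"translation":[-0.0064,-0.0014,-0.0014],"yaw":0}

```text
time_s: 19.42
tcp_pos: [0.5423, 0.1204, 0.0988]
tcp_rot: [-0.703, 0.703, 0.079, -0.077]
wrist_force: [4.6, 1.7, 0.7]
gripper_width: 0.01
```

Request:
carry_out:
  targets:
    - {"translation":[-0.0032,-0.0007,-0.0007],"yaw":0}
    - {"translation":[-0.0055,-0.0012,-0.0012],"yaw":0}
    - {"translation":[-0.0055,-0.0012,-0.0012],"yaw":0}
    - {"translation":[-0.0055,-0.0012,-0.0012],"yaw":0}

```text
time_s: 19.92
tcp_pos: [0.5416, 0.1201, 0.0987]
tcp_rot: [0.703, -0.703, -0.079, 0.076]
wrist_force: [6.2, 1.2, 1.2]
gripper_width: 0.006
```

```bash
python3 look.py 10
```

```text
t 19.93 tcp [0.5416 0.1201 0.0987] jawyaw 102.61 tilt [ 0.004  0.    -1.   ] F [6.19 1.19 1.23] w 0.006 q [ 0.09  0.44  1.75  0.    0.96 -1.7 ]
[0.00635464 0.00022379 0.01979225] F chute [-6.41612944  0.18653226 -0.10390146]
[ 265  201  105   80 6912] [317.40190972 235.75694444] [ 3.61750322e-02 -3.92445909e-05  5.00000000e-02]
```

View pics/s10.png

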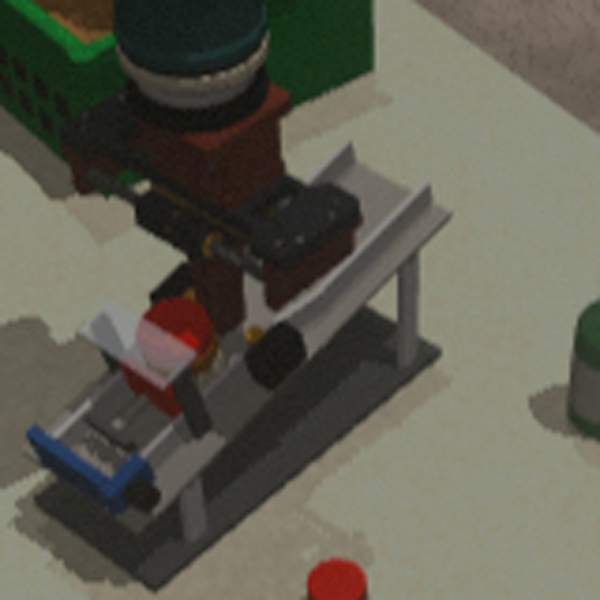

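Request:
carry_out:
  targets:
    - {"translation":[0.0032,0.0007,0.0007],"yaw":0}
    - {"translation":[0.0064,0.0014,0.0014],"yaw":0}
    - {"translation":[0.0095,0.0021,0.0021],"yaw":0}
    - {"translation":[0.0127,0.0028,0.0028],"yaw":0}
    - {"translation":[0.0159,0.0036,0.0035],"yaw":0}
    - {"translation":[0.0191,0.0043,0.0042],"yaw":0}
    - {"translation":[0.0223,0.005,0.0049],"yaw":0}
    - {"translation":[0.0255,0.0057,0.0055],"yaw":0}
    - {"translation":[0.0318,0.0071,0.0069],"yaw":0}
    - {"translation":[0.0382,0.0085,0.0083],"yaw":0}
    - {"translation":[0.0509,0.0114,0.0111],"yaw":0}
    - {"translation":[0.0636,0.0142,0.0139],"yaw":0}

```text
time_s: 21.52
tcp_pos: [0.5589, 0.1242, 0.1023]
tcp_rot: [-0.703, 0.703, 0.078, -0.078]
wrist_force: [-0.7, -0.0, 0.5]
gripper_width: 0.007
```

Request:
carry_out:
  targets:
    - {"translation":[0.06,0.013,0.013],"yaw":0}
    - {"translation":[0.12,0.027,0.05],"yaw":0}
    - {"translation":[0.15,0.034,0.15],"yaw":0}
    - {"translation":[0.15,0.034,0.3],"yaw":0}
    - {"translation":[0.15,0.034,0.4],"yaw":0}
    - {"translation":[0.15,0.034,0.4],"yaw":0}

```text
time_s: 22.28
tcp_pos: [0.6056, 0.1346, 0.225]
tcp_rot: [-0.703, 0.703, 0.08, -0.076]
wrist_force: [-0.1, -0.1, 0.6]
gripper_width: 0.009
```

```bash
python3 look.py 11; python3 look.py 12
```

```text
t 22.27 tcp [0.6056 0.1346 0.225 ] jawyaw 102.62 tilt [ 0.006  0.001 -1.   ] F [-0.09 -0.06  0.61] w 0.009 q [ 0.11  0.38  1.47 -0.    1.29 -1.68]
[-8.41466322e-02  9.79069741e-05  1.29619958e-01] F chute [-0.03171523  0.04022159  0.61437521]
[ 289   76   59   60 3041] [317.95757974 103.69976981] [ 0.03632522 -0.00024968  0.05      ]
t 22.38 tcp [0.6032 0.1343 0.2216] jawyaw 102.62 tilt [-0.001 -0.    -1.   ] F [0.06 0.2  0.27] w 0.002 q [ 0.11  0.39  1.47 -0.    1.29 -1.68]
[-0.08109789 -0.00013884  0.12683354] F chute [-0.15752893 -0.183078    0.24610087]
[ 288   80   60   60 3068] [317.50130378 107.77542373] [ 0.03627123 -0.00022432  0.05      ]
```

View pics/w11.png

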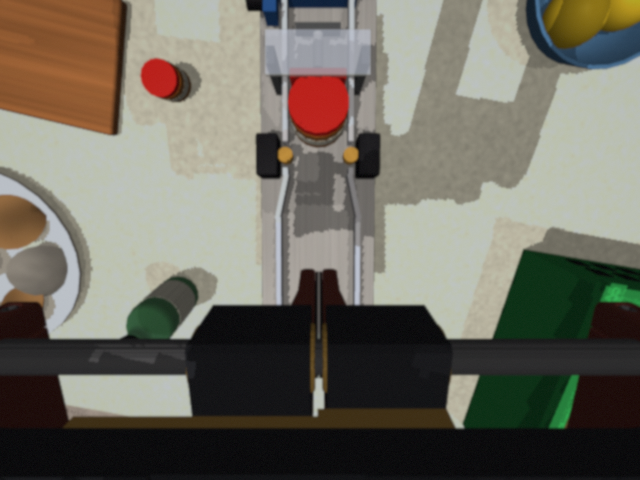

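View pics/s11.png

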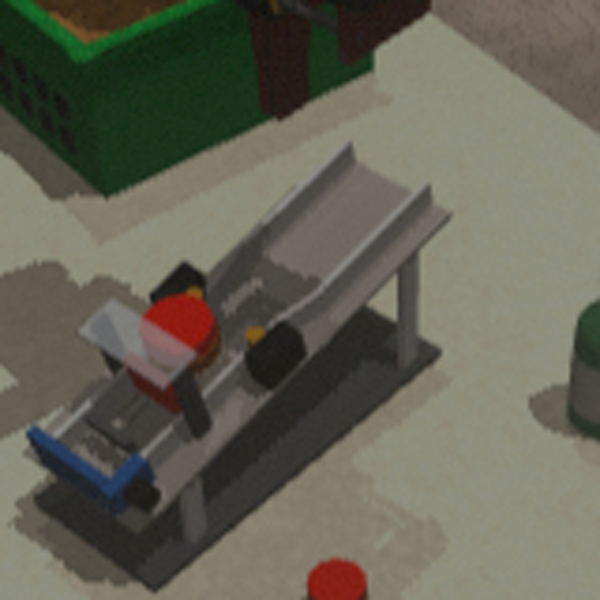

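```bash
python3 - <<'E'
from h import *
a=ctrl.grab_frame("top");cv2.imwrite("pics/t13.png",a)
st(); ctrl.job_done()
E
```

```text
t 22.52 tcp [0.6024 0.1342 0.2205] jawyaw 102.61 tilt [-0.003 -0.    -1.   ] F [ 0.07 -0.03 -0.54] w 0.005 q [ 0.11  0.39  1.47 -0.    1.29 -1.68]
the job is handed in; nothing more can be done
```

View pics/t13.png

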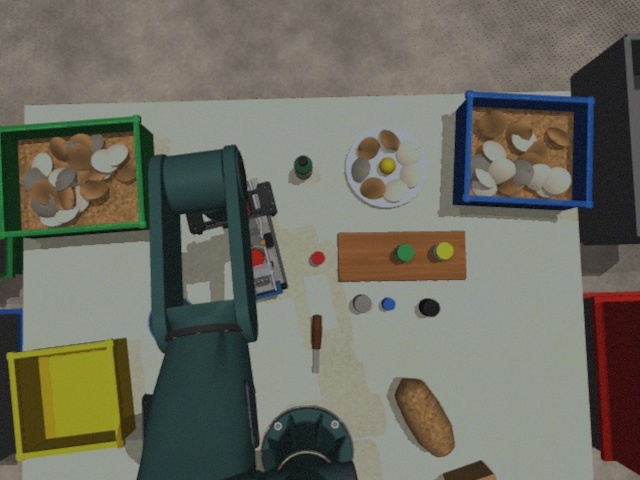

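I moved the large red-lidded pot from the board to the loading end of the chute and let go. With the jaws shut, I then pushed it past the rollers and against the stop plate. The wrist read about 6.4 N along the slope at the end of the push. I backed off slowly and handed the job in at 22.5 s.

**Pot at the end:** two wrist pictures about 0.1 s apart put the centre at chute x of about 36 mm both times, so it looks at rest. It looks upright on the chute floor in the wrist and side views.

**Contact with the plate:** I could not measure this after withdrawing. I take it from the push and from where the pot stopped, about where the wrist view had placed the plate.

**Passing the rollers:** the pot sprang about 10 mm ahead of the fingers as it came through. It stopped short of the plate, so I pushed the last stretch in steps of 2 mm or less and saw no force spike.

**Other things on the table:** the last overhead picture shows the other two pots, the bottle, the plate and the knife where they were. The arm hid the lemon bowl almost entirely in that picture. Part of the bowl showed in the wrist view just before, but I did not measure its position.

**Disagreement:** the gripper met the chute floor about 3 mm higher than my picture-based fit predicted. This did not affect the job.

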